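# Fit the draught shutter to the stove

### The job

Take the square-bladed iron shutter off its peg, raising it to clear the peg's upturned tip as you slide it off, and lower it upright, tab up, into the slot in the top of the clay stove until it rests on the slot's bottom, then let go; do not drop it in. Leave the round and the long dampers hanging on the rack.

Things in the scene. Friction and masses are not known exactly. Their poses are not given: they have to be found in the camera images.
- shutter_tab (a point): Centre of the tab of the square-bladed shutter, an upright dark iron plate 12 mm thick, 0.45 kg. Top down: tab 40 wide x 55 high (grip from above, across its thickness), window 30 wide x 40 high in a frame 64 wide, square blade 64 x 45. Lower edge 112.5 below this point. x: plate's normal, away from the robot; y: width; z up. The window's upper edge, 27.5 below, rests on a peg (see round damper).
- slot (a point): Centre of the slot's mouth in the flat top of the fixed grey clay stove block (200 x 200, 130 mm high), 63 mm in front (-x) of its centre. Slot: 32 mm wide along this frame's x, 90 long along y, 60 deep straight down (z up). The shutter standing on its bottom has its tab centre 52.5 mm above this point. The stove's round grate stands 6 mm proud. It may be left or right of the rack.
- round_damper_tab (a point): Like the shutter, but the blade is round, 76 mm across. All three parts hang alike, one on each peg of a fixed rack, in any order, 95 mm apart. Peg: level, 8 mm thick, along the plate's x, from a 16 mm rail 45 mm behind the plate to 40 mm in front (-x), where its tip turns up, 12 mm above the peg's top. Raised 14 to 30 mm, a plate slides off to -x and is clear after 65 mm.
- long_damper_tab (a point): Like the shutter, same tab and window, but the blade is narrow and long: 46 mm wide, 85 mm long. The point is the centre of its tab, axes as for the shutter.

How it is judged:
By the outcome, as a careful person would: the job done as asked, in the order asked, and still so for the second after the job is handed in, with the robot touching nothing.
It also fails if it takes over 46 s, if anything falls off the work surface, if the arm or the gripper's body presses on something with over 40 N, if the wrist force passes 120 N, or if a joint passes its speed limit or range.

### The arm

A 6-joint arm with a two-finger parallel gripper is mounted at the origin on the work surface. World frame = base frame: x ahead of the robot, y to its left, z up, the work surface at z = 0. Lengths are in m, angles in degrees, forces in N, time in s.
With the tool pointing down it reaches from about 0.4 to 0.825 m from the base axis. Payload 7 kg.
Tool frame: the origin (TCP) lies at the very end of the fingers, on their centre line; the grasp point (between the pads) lies 19 mm behind it; z points along the fingers, y is the direction in which the jaws open and shut (so a half turn about z gives the same grasp; the last joint's range is limited). The gripper opens to 88 mm and grips with 3 to 60 N. Pads are 19 mm wide; open, the fingers measure 130 mm over their backs; the gripper's body (78 mm by 193 mm) begins 47 mm behind the grasp point.
Start: joints at [92.882, 20.546, 0.682, 0, -70.136, -16.507], TCP at [0.159, 0.656, 0.187] pointing down, gripper open.
Joint ranges: [-176.03, 176.03], [-82.01, 121.73], [-58.28, 71.71], [-173.87, 95.51], [-174.79, -0.11], [-173.66, 173.66]. Speed limits (degrees/s): [136.94, 136.94, 172.46, 180, 180, 180].

### API

Orientations are given as [roll, pitch, yaw] about the fixed x, y, z axes, in that order (R = Rz(yaw) Ry(pitch) Rx(roll)).
In Python, from bench import ctrl gives the robot as it stands. The module is installed in compiled form; this text tells all that it offers.
- The arm moves only by the tool apply_moves, never from a script. Its argument "targets" is a list of rows, each an object with "delta_pos": the shift along the tool's x, y, z in cm, a list of three; "rot": the turn, a rotation vector about the tool's x, y, z in rad, a list of three. A call has 1 to 8 rows; each row is the pose to reach, as a shift and turn from the pose commanded when the call began, along the tool's axes at that moment; what a row does not reach only later rows make up. A row lasts 1/12 s, in which the tool goes at most 41.7 mm and 7.16 degrees, less where a joint would pass 70% of its speed; a pose out of reach is approached as far as the arm can. A call with a gripper value outside its range is refused whole. "fingers" is the finger opening in cm, from 0 to 8.76, set as the call begins (left out, the last holds). The fingers move at their own pace and stop on an object; the grip force is fixed at half the most. Time passes only in rows, so rows that repeat a pose let the fingers close. It gives the time, the measured TCP pose, the force and the opening at its end, in the units of the state.
- ctrl.observe(): the state, without advancing time (a new reading comes with each control period).
- ctrl.snapshot(name): name is "side" or "top" or "wrist"; returns (picture, depth): 420x560x3 uint8, red, green, blue; 420x560 float32, m along the optical axis (not along the pixel's ray), 0 where there is no reading.
- ctrl.get_calibration(name): a dict with "fx", "fy", "cx", "cy" (pixels), "R" (3x3) and "t" (3): a world point X has camera coordinates R X + t; the wrist camera has in their place "mount" (4x4, takes a point from camera to tool coordinates, whose origin is the TCP and whose axes are the flange's). Camera axes: x right, y down, z forward; pixel columns grow to the right and rows downward; lengths in m; the calibration is good to about 2 mm. A picture is of the moment at which its call begins: read the wrist's pose just before it. get_calibration takes no time and is no camera call.
- ctrl.finish_job(): hands the job in, once; it reports no verdict.
The state is a dict: "t": time; "joint_pos": joint angles; "qd": joint speeds; "joint_efforts": joint torques, N m; "tool_pos": TCP position; "orientation": TCP orientation; "ft_force": force on the tool from outside, world axes, zero at the start; "wrist_torque": the same for the moment, N m; "finger_gap": finger opening in m.
Only numpy, scipy, OpenCV 4.12 (cv2) and the standard library are available. Lean on these libraries where they do the work, as an engineer would, in place of code of your own. Each camera call takes 0.05 s, during which the arm holds its last target.

## Working session

There is one attempt and no reset: what is moved stays moved. The work goes in short steps, Python scripts to look and compute and a tool call to move; the robot and the scene stay as the last step left them, time stands still between calls to the robot, and variables do not carry over. Pictures are saved under pics/ and viewed, and the job is handed in when it is done.

Besides the shell and the picture viewer there is one more tool, called after ">>>" by a JSON object that holds its "op" and its "data". apply_moves: Moves the arm, as the interface text tells. Its arguments: {"type":"object","properties":{"targets":{"type":"array"},"fingers":{"type":"number"}},"required":["targets"]}

```bash
mkdir -p pics; cat > h.py <<'E'
import numpy as np, cv2
from bench import ctrl
from scipy.spatial.transform import Rotation as Ro
def snap(n,f):
    s=ctrl.observe(); p,d=ctrl.snapshot(n); np.savez(f'pics/{f}.npz',p=p,d=d,pos=s['tool_pos'],o=s['orientation'])
    cv2.imwrite(f'pics/{f}.png',p[:,:,::-1]); return p,d
def w(n,f,u,v,plane=None):
    z=np.load(f'pics/{f}.npz'); c=ctrl.get_calibration(n); d=z['d'][int(v),int(u)]
    pc=np.array([(u-c['cx'])/c['fx']*d,(v-c['cy'])/c['fy']*d,d])
    if n=='wrist':
        M=np.array(c['mount']); pt=M[:3,:3]@pc+M[:3,3]
        return Ro.from_euler('xyz',z['o'],degrees=True).as_matrix()@pt+z['pos']
    return np.array(c['R']).T@(pc-np.array(c['t']))
def cloud(n,f):
    z=np.load(f'pics/{f}.npz'); c=ctrl.get_calibration(n); d=z['d']
    v,u=np.mgrid[:420,:560]
    pc=np.stack([(u-c['cx'])/c['fx']*d,(v-c['cy'])/c['fy']*d,d],-1)
    if n=='wrist':
        M=np.array(c['mount']); X=pc@M[:3,:3].T+M[:3,3]
        X=X@Ro.from_euler('xyz',z['o'],degrees=True).as_matrix().T+z['pos']
    else: X=(pc-np.array(c['t']))@np.array(c['R'])
    X[d==0]=np.nan
    return z['p'],X
E
python3 - <<'E'
from h import *
print(ctrl.observe())
snap('side','s0');snap('top','t0')
for n in('side','top'):print(ctrl.get_calibration(n))
print(ctrl.get_calibration('wrist'))
E
```

```text
{'t': 0.0, 'joint_pos': array([ 9.28810899e+01,  2.05917437e+01,  6.33311968e-01, -2.01034579e-02,
       -7.01355343e+01, -1.65047691e+01]), 'qd': array([-0.02306098,  0.03859068, -0.07225166,  0.0001755 ,  0.00187437,
        0.04452092]), 'joint_efforts': array([ 7.39320203e-04, -5.82710016e+01,  2.93051237e+01,  6.99691191e+00,
        6.98405929e-03, -1.50035248e-04]), 'tool_pos': array([0.15891795, 0.65545203, 0.1863158 ]), 'orientation': array([ 1.79904536e+02, -8.57813428e-03, -1.36305186e+01]), 'ft_force': array([-0.69936147,  0.63673407,  1.15118931]), 'wrist_torque': array([-0.03510128, -0.02669316,  0.06078161]), 'finger_gap': 0.08776710668808514}
{'fx': 414.5235981831753, 'fy': 414.5235981831753, 'cx': 277.16935585712406, 'cy': 209.2251416786069, 'R': array([[-0.94640989, -0.32276105,  0.01156011],
       [-0.25994338,  0.7399953 , -0.62035183],
       [ 0.19167098, -0.59011208, -0.78423846]]), 't': array([0.52629876, 0.24794134, 0.86055141])}
{'fx': 397.1887700255843, 'fy': 397.1887700255843, 'cx': 286.7730993299289, 'cy': 210.3266952272982, 'R': array([[ 1.48545967e-02, -9.99887667e-01,  1.99837610e-03],
       [-9.94220055e-01, -1.49828701e-02, -1.06310847e-01],
       [ 1.06328846e-01, -4.07620834e-04, -9.94330936e-01]]), 't': array([-0.00354917,  0.57157853,  0.80387895])}
{'fx': 329.8137975508401, 'fy': 329.8137975508401, 'cx': 276.4881213669434, 'cy': 206.29155438220835, 'mount': array([[ 4.64757184e-04, -9.67809196e-01, -2.51684613e-01,
         6.64292630e-02],
       [ 9.99999616e-01,  2.62872949e-04,  8.35752911e-04,
         5.76295261e-04],
       [-7.42688277e-04, -2.51684905e-01,  9.67808947e-01,
        -1.97636154e-01],
       [ 0.00000000e+00,  0.00000000e+00,  0.00000000e+00,
         1.00000000e+00]])}
```

View pics/s0.png

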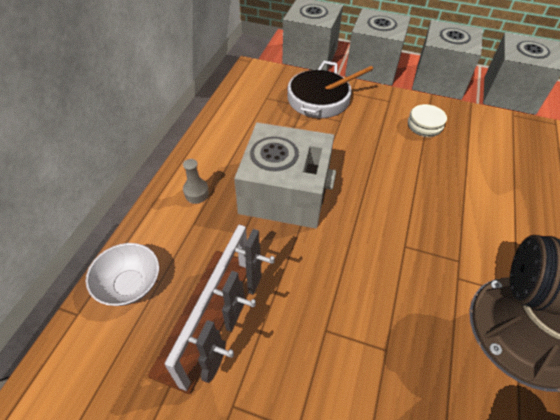

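View pics/t0.png

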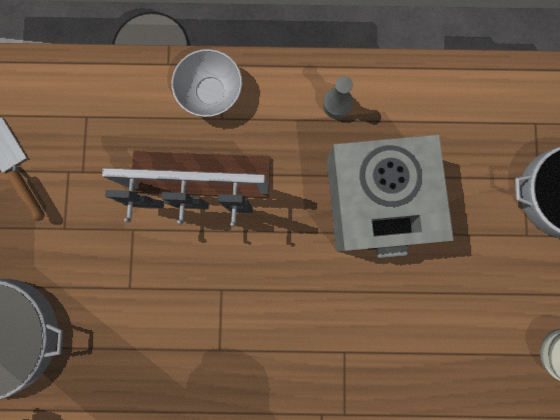

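```bash
python3 - <<'E'
from h import *
p=np.load('pics/s0.npz')['p'];cv2.imwrite('pics/s0c.png',cv2.resize(p[220:390,150:290],None,fx=4.5,fy=3.5*4.5/3.5*0.78,interpolation=cv2.INTER_CUBIC)[:,:,::-1])
p=np.load('pics/t0.npz')['p'];cv2.imwrite('pics/t0c.png',cv2.resize(p[140:260,90:290],None,fx=4,fy=4,interpolation=cv2.INTER_CUBIC)[:,:,::-1])
p=np.load('pics/t0.npz')['p'];cv2.imwrite('pics/t0d.png',cv2.resize(p[130:270,320:470],None,fx=4,fy=4,interpolation=cv2.INTER_CUBIC)[:,:,::-1])
for u,v in [(120,195),(180,197),(233,200)]:print(w('top','t0',u,v))
E
```

```text
[0.57513024 0.28526817 0.19956924]
[0.57321892 0.18441067 0.19992717]
[0.56975272 0.09570436 0.1979338 ]
```

View pics/s0c.png

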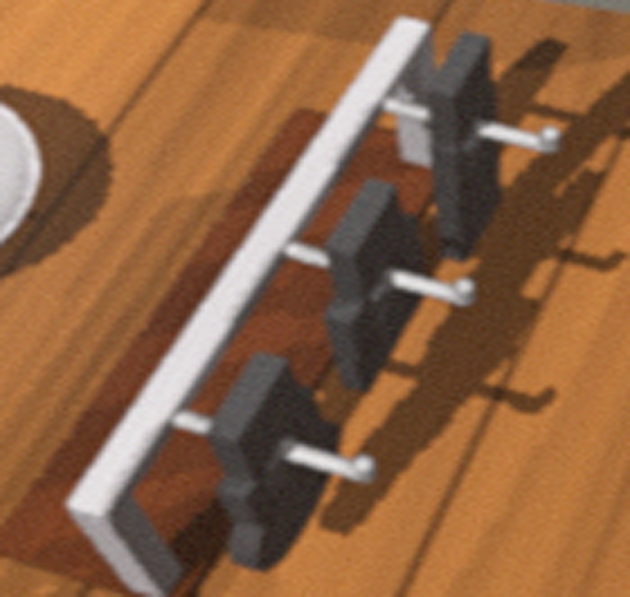

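View pics/t0c.png

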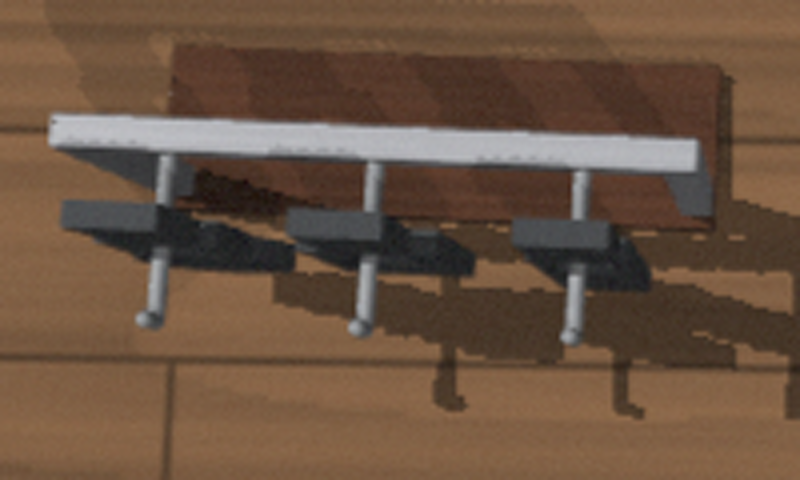

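View pics/t0d.png

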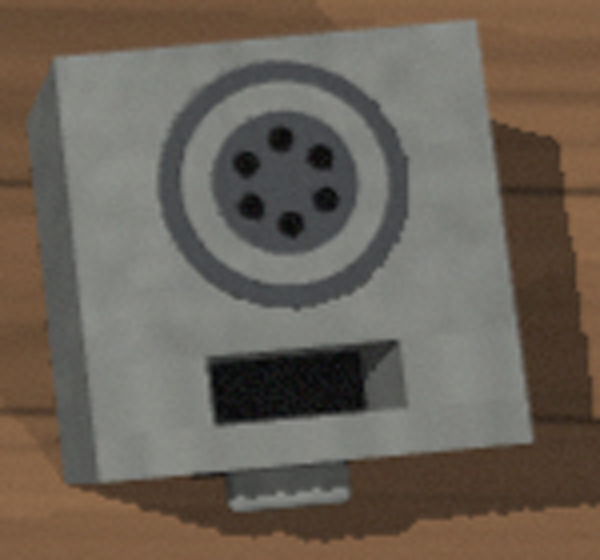

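```bash
python3 - <<'E'
from h import *
p=np.load('pics/s0.npz')['p'];cv2.imwrite('pics/s0e.png',cv2.resize(p[262:345,205:290],None,fx=7,fy=7,interpolation=cv2.INTER_CUBIC)[:,:,::-1])
def rect(pts):
    r=cv2.minAreaRect(pts.astype(np.float32)*1000); return r
for cam,f in(('top','t0'),('side','s0')):
    P,X=cloud(cam,f)
    g=P.astype(int)
    dark=(g.max(2)<110)&((g.max(2)-g.min(2))<25)
    # plates
    for y0 in(.285,.184,.096):
        m=dark&(abs(X[...,1]-y0)<.045)&(abs(X[...,0]-.572)<.02)&(X[...,2]>.03)&(X[...,2]<.25)
        Q=X[m]
        print(cam,y0,len(Q),'z',np.nanpercentile(Q[:,2],[1,50,99]).round(4))
        for zl in np.arange(.02,.21,.015):
            q=Q[(Q[:,2]>zl)&(Q[:,2]<zl+.015)]
            if len(q)>3:print('  z%.3f n%d y %.3f..%.3f x %.3f..%.3f'%(zl,len(q),*np.percentile(q[:,1],[2,98]),*np.percentile(q[:,0],[2,98])))
        T=Q[Q[:,2]>np.nanpercentile(Q[:,2],99)-.004]
        if cam=='top':print('  top rect',rect(T[:,:2]),T.mean(0))
    m=(X[...,2]>.115)&(X[...,2]<.142)&(abs(X[...,1]+.19)<.16)&(abs(X[...,0]-.58)<.15)
    r=rect(X[m][:,:2]);print(cam,'stove',r,np.median(X[m][:,2]))
E
```

```text
top 0.285 648 z [0.0527 0.1492 0.2013]
  z0.035 n4 y 0.294..0.303 x 0.572..0.572
  z0.050 n25 y 0.258..0.318 x 0.571..0.572
  z0.065 n37 y 0.254..0.323 x 0.571..0.580
  z0.080 n63 y 0.254..0.319 x 0.571..0.583
  z0.095 n56 y 0.262..0.314 x 0.571..0.581
  z0.110 n32 y 0.263..0.314 x 0.571..0.583
  z0.125 n40 y 0.263..0.313 x 0.554..0.582
  z0.140 n93 y 0.263..0.315 x 0.556..0.584
  z0.155 n44 y 0.271..0.309 x 0.571..0.582
  z0.170 n43 y 0.271..0.304 x 0.571..0.583
  z0.185 n165 y 0.271..0.311 x 0.571..0.584
  z0.200 n46 y 0.273..0.307 x 0.572..0.583
  top rect ((577.6585083007812, 291.12396240234375), (40.425804138183594, 12.238510131835938), 89.257080078125) [0.57761676 0.29075734 0.19930591]
top 0.184 560 z [0.0682 0.1549 0.2015]
  z0.050 n4 y 0.165..0.210 x 0.570..0.579
  z0.065 n27 y 0.164..0.224 x 0.569..0.578
  z0.080 n33 y 0.164..0.223 x 0.569..0.579
  z0.095 n48 y 0.164..0.225 x 0.569..0.578
  z0.110 n29 y 0.164..0.224 x 0.568..0.580
  z0.125 n29 y 0.164..0.224 x 0.561..0.580
  z0.140 n110 y 0.165..0.227 x 0.556..0.581
  z0.155 n37 y 0.176..0.216 x 0.569..0.580
  z0.170 n35 y 
[... 2205 characters left out ...]
 0.2006]
  z0.020 n14 y 0.088..0.126 x 0.566..0.577
  z0.035 n46 y 0.086..0.127 x 0.566..0.578
  z0.050 n46 y 0.091..0.127 x 0.566..0.577
  z0.065 n49 y 0.089..0.127 x 0.566..0.576
  z0.080 n49 y 0.084..0.127 x 0.566..0.578
  z0.095 n87 y 0.088..0.126 x 0.566..0.577
  z0.110 n33 y 0.087..0.127 x 0.566..0.577
  z0.125 n36 y 0.086..0.126 x 0.566..0.578
  z0.140 n68 y 0.086..0.127 x 0.566..0.578
  z0.155 n59 y 0.089..0.124 x 0.566..0.578
  z0.170 n58 y 0.093..0.123 x 0.566..0.578
  z0.185 n150 y 0.086..0.124 x 0.566..0.579
  z0.200 n19 y 0.087..0.121 x 0.566..0.577
side stove ((598.60595703125, -188.33950805664062), (200.53802490234375, 205.0697479248047), 6.2357258796691895) 0.1303378608259803
```

View pics/s0e.png

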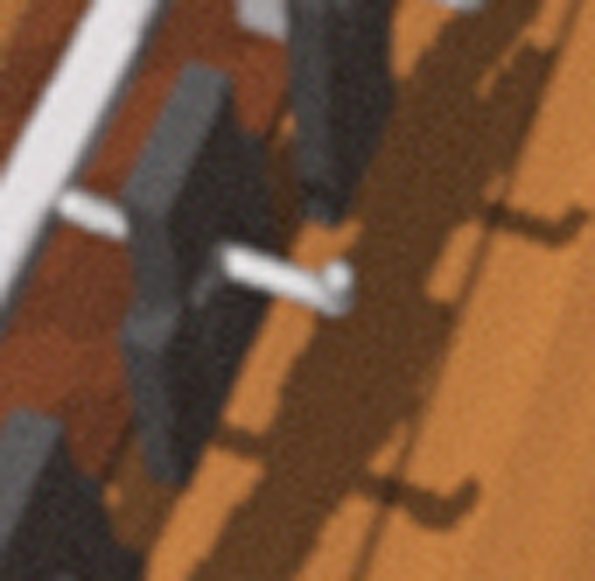

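```bash
cat >> h.py <<'E'
def plan(pos,yaw):
    s=ctrl.observe(); R=Ro.from_euler('xyz',s['orientation'],degrees=True); T=Ro.from_euler('xyz',[180,0,yaw],degrees=True)
    print('pos',s['tool_pos'].round(4),s['orientation'].round(2),'t',s['t'],'F',s['ft_force'].round(1),'gap',s['finger_gap'])
    print('dpos cm',(R.inv().apply(np.array(pos)-s['tool_pos'])*100).round(2),'rot',(R.inv()*T).as_rotvec().round(4))
def ray(n,u,v,z):
    c=ctrl.get_calibration(n);R=np.array(c['R']);C=-R.T@np.array(c['t']);d=R.T@np.array([(u-c['cx'])/c['fx'],(v-c['cy'])/c['fy'],1]);return C+d*(z-C[2])/d[2]
E
python3 - <<'E'
from h import *
k=[(208,357),(400,340),(407,408),(216,424)]
q=np.array([ray('top',320+(a-1.5)/4,130+(b-1.5)/4,.13) for a,b in k]);print(q.round(4),q.mean(0))
print('from stove fit',np.array([.599,-.1895])+Ro.from_euler('z',6.15,degrees=True).as_matrix()[:2,:2]@[-.063,0])
for u,v in[(150,176),(180,178),(250,180)]:print('rail',w('top','t0',u,v))
print('tip',w('top','t0',180,221))
plan([.575,.1975,.30],-91.5)
E
```

```text
[[ 0.5474 -0.1517  0.13  ]
 [ 0.5566 -0.2405  0.13  ]
 [ 0.5253 -0.2431  0.13  ]
 [ 0.5166 -0.1552  0.13  ]] [ 0.53647971 -0.19763292  0.13      ]
from stove fit [ 0.53636258 -0.1962493 ]
rail [0.61795597 0.25456005 0.14837563]
rail [0.61481637 0.19948907 0.14990283]
rail [0.61331814 0.07265086 0.14856215]
tip [0.53620912 0.19443222 0.15609311]
pos [0.1589 0.6555 0.1864] [ 1.7991e+02 -1.0000e-02 -1.3630e+01] t 0.1 F [-0.4  0.2 -0.4] gap 0.08755070734742083
dpos cm [ 51.23  34.72 -11.3 ] rot [ 1.200e-03 -1.100e-03  1.359e+00]
```

>>> {"op": "apply_moves", "data": {"targets": [{"delta_pos": [0,0,-4],"rot": [0,0,0]},{"delta_pos": [0,0,-8],"rot": [0,0,0]},{"delta_pos": [0,0,-11.3],"rot": [0,0,0.1]},{"delta_pos": [51.2,34.7,-11.3],"rot": [0,0,1.36]},{"delta_pos": [51.2,34.7,-11.3],"rot": [0,0,1.36]},{"delta_pos": [51.2,34.7,-11.3],"rot": [0,0,1.36]},{"delta_pos": [51.2,34.7,-11.3],"rot": [0,0,1.36]},{"delta_pos": [51.2,34.7,-11.3],"rot": [0,0,1.36]}], "fingers": 8.7}}

```text
t: 0.77
tool_pos: [0.2998, 0.5, 0.3]
orientation: [180.0, -0.0, -55.5]
ft_force: [1.3, 0.6, -0.8]
finger_gap: 0.0868
```

```bash
python3 - <<'E'
from h import *
plan([.575,.1975,.30],-91.5);print(ctrl.observe()['joint_pos'].round(1))
E
```

```text
pos [0.2998 0.5    0.3   ] [ 1.7998e+02 -1.0000e-02 -5.5490e+01] t 0.7667 F [ 1.3  0.6 -0.8] gap 0.08678157471051694
dpos cm [ 4.052e+01 -5.540e+00  1.000e-02] rot [ 3.000e-04 -3.000e-04  6.285e-01]
[ 78.3   8.9  -0.5  -0.  -80.6 -43.7]
```

>>> {"op": "apply_moves", "data": {"targets": [{"delta_pos": [40.5,-5.5,0],"rot": [0,0,0.628]},{"delta_pos": [40.5,-5.5,0],"rot": [0,0,0.628]},{"delta_pos": [40.5,-5.5,0],"rot": [0,0,0.628]},{"delta_pos": [40.5,-5.5,0],"rot": [0,0,0.628]},{"delta_pos": [40.5,-5.5,0],"rot": [0,0,0.628]},{"delta_pos": [40.5,-5.5,0],"rot": [0,0,0.628]},{"delta_pos": [40.5,-5.5,0],"rot": [0,0,0.628]},{"delta_pos": [40.5,-5.5,0],"rot": [0,0,0.628]}]}}

```text
t: 1.43
tool_pos: [0.5254, 0.2544, 0.3002]
orientation: [180.0, 0.0, -91.1]
ft_force: [0.4, 1.3, 0.1]
finger_gap: 0.0868
```

>>> {"op": "apply_moves", "data": {"targets": [{"delta_pos": [0,0,0],"rot": [0,0,0]}]}}

```text
t: 1.52
tool_pos: [0.5278, 0.2512, 0.2995]
orientation: [180.0, -0.1, -91.4]
ft_force: [-1.1, 0.5, -0.3]
finger_gap: 0.0869
```

```bash
python3 - <<'E'
from h import *
plan([.575,.1975,.30],-91.5);print(ctrl.observe()['joint_pos'].round(1))
E
```

```text
pos [0.5278 0.2512 0.2995] [ 1.7997e+02 -1.2000e-01 -9.1430e+01] t 1.5167 F [-1.1  0.5 -0.3] gap 0.08694982741834631
dpos cm [ 5.25 -4.85 -0.04] rot [ 0.0005 -0.0021  0.0012]
[ 44.7   9.1  -0.3   0.1 -80.7 -46.1]
```

>>> {"op": "apply_moves", "data": {"targets": [{"delta_pos": [5.25,-4.85,0],"rot": [0,0,0]},{"delta_pos": [5.25,-4.85,0],"rot": [0,0,0]},{"delta_pos": [5.25,-4.85,0],"rot": [0,0,0]},{"delta_pos": [5.25,-4.85,0],"rot": [0,0,0]}], "fingers": 5}}

```text
t: 1.85
tool_pos: [0.5725, 0.2015, 0.2993]
orientation: [179.9, -0.0, -91.3]
ft_force: [-0.2, 0.7, -0.5]
finger_gap: 0.066
```

```bash
python3 - <<'E'
from h import *
snap('wrist','w1')
plan([.575,.1975,.30],-91.5)
P,X=cloud('wrist','w1')
m=(X[...,2]>.192)&(X[...,2]<.21)
n,l,st,c=cv2.connectedComponentsWithStats(m.astype(np.uint8))
for i in range(1,n):
    if st[i,4]>80: q=X[l==i]; print(st[i],c[i].round(0),cv2.minAreaRect(q[:,:2].astype(np.float32)*1000),np.median(q[:,2]))
E
```

```text
pos [0.572  0.2023 0.2996] [ 1.7994e+02 -3.0000e-02 -9.1240e+01] t 1.9 F [ 0.6 -0.3 -0.1] gap 0.06231843432295234
dpos cm [ 0.47 -0.31 -0.04] rot [ 0.0011 -0.0005  0.0046]
[268  55  14  51 712] [275.  80.] ((570.5272827148438, 100.35160827636719), (40.317222595214844, 11.25149154663086), 88.44050598144531) 0.1990862990781651
[268 168  13  44 568] [274. 189.] ((573.3700561523438, 195.58717346191406), (40.61701965332031, 11.25840950012207), 88.72478485107422) 0.1989116701875224
[269 293  12   9 101] [274. 297.] ((575.4871826171875, 304.997314453125), (10.478400230407715, 11.052532196044922), 88.65606689453125) 0.19890775571622793
```

View pics/w1.png

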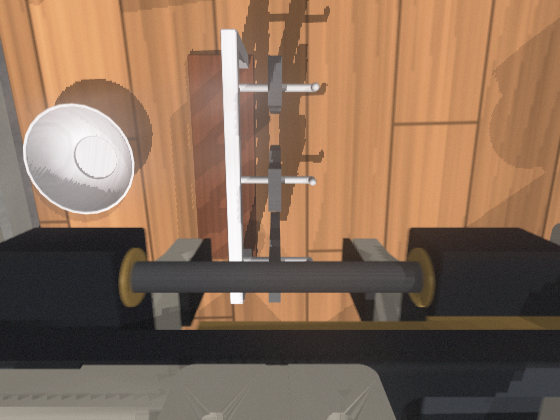

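>>> {"op": "apply_moves", "data": {"targets": [{"delta_pos": [0.5,-0.25,3],"rot": [0,0,0.004]},{"delta_pos": [0.5,-0.25,6],"rot": [0,0,0.004]},{"delta_pos": [0.5,-0.25,7],"rot": [0,0,0.004]},{"delta_pos": [0.5,-0.25,7],"rot": [0,0,0.004]},{"delta_pos": [0.5,-0.25,7],"rot": [0,0,0.004]}], "fingers": 5}}

```text
t: 2.32
tool_pos: [0.5744, 0.1983, 0.231]
orientation: [-180.0, -0.0, -91.3]
ft_force: [-0.6, 0.2, 0.7]
finger_gap: 0.0501
```

```bash
python3 - <<'E'
from h import *
p,_=snap('wrist','w2')
plan([.5745,.197,.162],-91.5)
P,X=cloud('wrist','w2')
m=(X[...,2]>.188)&(X[...,2]<.21)
n,l,st,c=cv2.connectedComponentsWithStats(m.astype(np.uint8))
for i in range(1,n):
    if st[i,4]>80: q=X[l==i]; print(st[i],c[i].round(0),cv2.minAreaRect(q[:,:2].astype(np.float32)*1000),np.median(q[:,2]))
E
```

```text
pos [0.575  0.1986 0.232 ] [-1.799e+02  2.000e-02 -9.130e+01] t 2.3667 F [-0.9 -0.2  0.5] gap 0.05026222092595686
dpos cm [0.16 0.06 7.  ] rot [-0.0018  0.0004  0.0034]
[ 268   40   19   66 1211] [277.  72.] ((570.7385864257812, 100.54203796386719), (39.84864807128906, 11.77691650390625), 88.33078002929688) 0.19905364499755385
[268 184  17  56 910] [276. 211.] ((573.436767578125, 195.31187438964844), (40.33976745605469, 11.599223136901855), 88.79053497314453) 0.19897799679337994
[269 298  15  24 344] [276. 310.] ((575.4232788085938, 276.7916259765625), (15.27208423614502, 11.344565391540527), 88.18936920166016) 0.19865573661363212
```

View pics/w2.png

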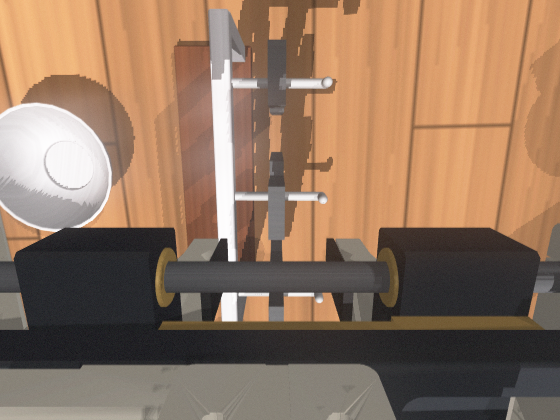

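>>> {"op": "apply_moves", "data": {"targets": [{"delta_pos": [0.2,0.1,2.5],"rot": [0,0,0.003]},{"delta_pos": [0.2,0.1,5],"rot": [0,0,0.003]},{"delta_pos": [0.2,0.1,7],"rot": [0,0,0.003]},{"delta_pos": [0.2,0.1,7],"rot": [0,0,0.003]},{"delta_pos": [0.2,0.1,7],"rot": [0,0,0.003]}]}}

```text
t: 2.78
tool_pos: [0.5739, 0.1961, 0.1615]
orientation: [-180.0, -0.0, -91.5]
ft_force: [0.2, -0.2, 1.3]
finger_gap: 0.0501
```

```bash
python3 - <<'E'
from h import *
p,_=snap('wrist','w3')
plan([.574,.1965,.162],-91.5)
cv2.imwrite('pics/w3c.png',cv2.resize(p[150:350,150:400],None,fx=3,fy=3)[:,:,::-1])
E
```

```text
pos [0.5746 0.1965 0.1625] [-1.7986e+02  4.0000e-02 -9.1500e+01] t 2.8333 F [0.9 0.2 0.9] gap 0.049992910106505035
dpos cm [-0.    0.06  0.05] rot [-0.0024  0.0007 -0.0001]
```

View pics/w3c.png

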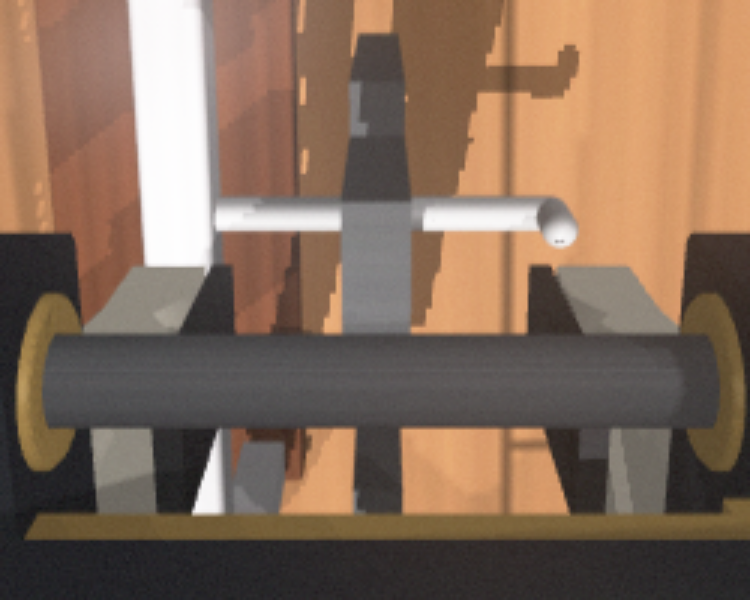

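>>> {"op": "apply_moves", "data": {"targets": [{"delta_pos": [0,0,0],"rot": [0,0,0]},{"delta_pos": [0,0,0],"rot": [0,0,0]},{"delta_pos": [0,0,0],"rot": [0,0,0]},{"delta_pos": [0,0,0],"rot": [0,0,0]},{"delta_pos": [0,0,0],"rot": [0,0,0]},{"delta_pos": [0,0,0],"rot": [0,0,0]}], "fingers": 0}}

```text
t: 3.33
tool_pos: [0.5734, 0.1958, 0.1605]
orientation: [-180.0, 0.0, -91.5]
ft_force: [0.2, -0.5, 0.6]
finger_gap: 0.0153
```

>>> {"op": "apply_moves", "data": {"targets": [{"delta_pos": [0,0,0],"rot": [0,0,0]},{"delta_pos": [0,0,0],"rot": [0,0,0]},{"delta_pos": [0,0,0],"rot": [0,0,0]}]}}

```text
t: 3.58
tool_pos: [0.5734, 0.1958, 0.1602]
orientation: [180.0, -0.0, -91.5]
ft_force: [-0.2, -0.5, -0.3]
finger_gap: 0.0011
```

```bash
python3 - <<'E'
from h import *
p,_=snap('wrist','w4')
p2,_=snap('side','s4')
cv2.imwrite('pics/s4c.png',cv2.resize(p2[180:380,130:330],None,fx=3,fy=3,interpolation=cv2.INTER_CUBIC)[:,:,::-1])
plan([.574,.1965,.162],-91.5)
E
```

```text
pos [0.5734 0.1958 0.1602] [180.    -0.   -91.55] t 3.6833 F [-0.2 -0.2 -0.7] gap 0.0007318509330779498
dpos cm [-0.07 -0.06 -0.18] rot [ 0.0001 -0.     -0.0009]
```

View pics/w4.png

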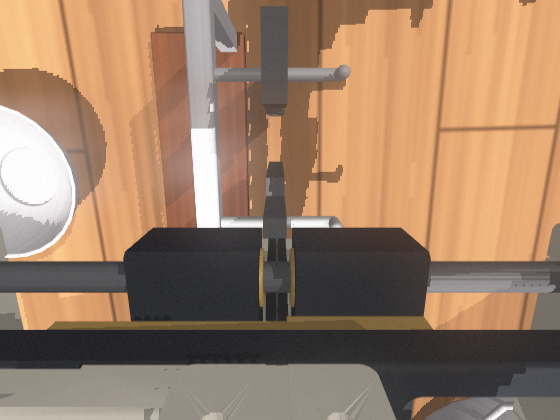

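View pics/s4c.png

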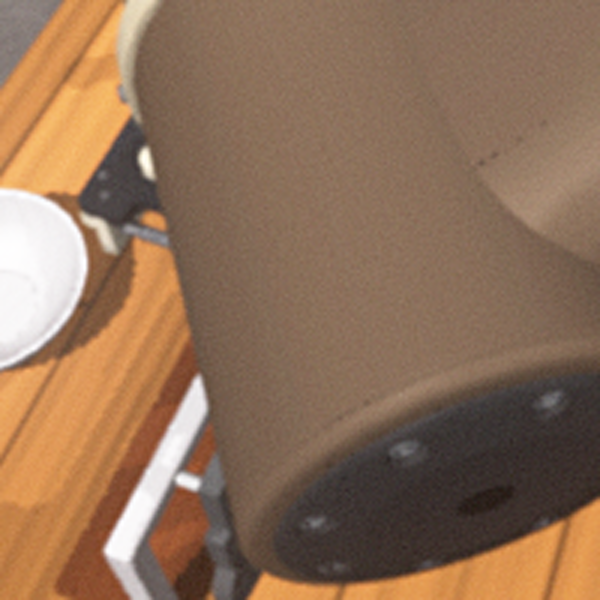

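```bash
python3 - <<'E'
from h import *
p=np.load('pics/w4.npz')['p']
cv2.imwrite('pics/w4c.png',cv2.resize(p[150:350,215:340],None,fx=4,fy=3,interpolation=cv2.INTER_CUBIC)[:,:,::-1])
P,X=cloud('wrist','w4')
for u,v in[(270,215),(276,200),(276,215),(276,222),(276,240),(276,245),(276,300),(276,310),(268,240),(285,240),(276,275),(262,240),(268,250),(268,310),(285,310)]:print(u,v,X[v,u].round(4),P[v,u])
E
```

```text
270 215 [0.5751 0.1754 0.1933] [75 70 71]
276 200 [0.572  0.1756 0.1592] [80 75 74]
276 215 [0.572  0.1755 0.1931] [73 69 69]
276 222 [0.5721 0.1775 0.199 ] [82 80 80]
276 240 [0.5723 0.1867 0.2001] [80 78 79]
276 245 [0.5724 0.1901 0.1982] [66 64 64]
276 300 [0.5744 0.2621 0.1291] [56 57 55]
276 310 [0.5744 0.2623 0.1427] [53 53 56]
268 240 [0.5764 0.187  0.1988] [88 87 83]
285 240 [0.5677 0.1873 0.1987] [82 77 76]
276 275 [0.5717 0.1656 0.2821] [65 64 64]
262 240 [0.579  0.184  0.2069] [149 143 132]
268 250 [0.576  0.1855 0.2161] [51 49 49]
268 310 [0.5757 0.1977 0.2464] [38 38 36]
285 310 [0.5692 0.1978 0.2464] [36 35 35]
```

View pics/w4c.png

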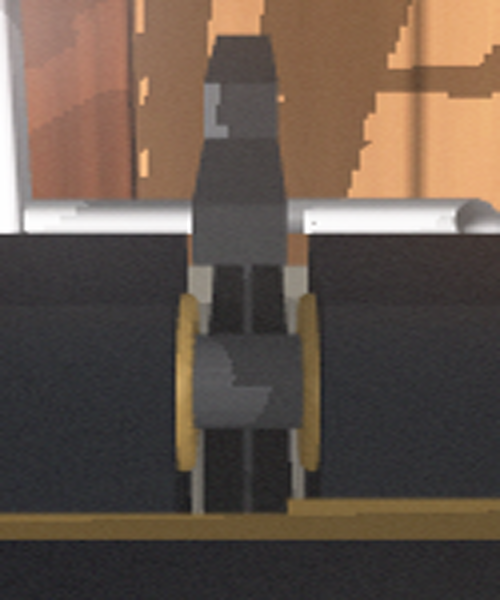

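```bash
python3 - <<'E'
from h import *
c=ctrl.get_calibration('wrist');M=np.array(c['mount'])
for P in[(0,0,0),(.0095,.025,0),(.0095,.025,-.019),(.0095,.025,-.04),(.0095,.0,-.04),(.0095,.046,0)]:
    q=M[:3,:3].T@(np.array(P)-M[:3,3]);print(P,c['fx']*q[0]/q[2]+c['cx'],c['fy']*q[1]/q[2]+c['cy'],q[2])
z=np.load('pics/w3.npz')
_,X=cloud('wrist','w3')
R=Ro.from_euler('xyz',z['o'],degrees=True)
for u,v in[(205,241),(205,250),(340,241),(222,245),(225,250),(195,260),(222,300)]:
    print(u,v,R.inv().apply(X[v,u]-z['pos']).round(4),z['d'][v,u])
E
```

```text
(0, 0, 0) 274.751866584191 231.5884102063808 0.20825678025053132
(0.0095, 0.025, 0) 314.7824748958627 217.15072028783501 0.20591028143162296
(0.0095, 0.025, -0.019) 318.5773604094462 226.5777172236497 0.18751465987418103
(0.0095, 0.025, -0.04) 323.7433220968436 239.4106485000517 0.16718265710016625
(0.0095, 0.0, -0.04) 274.42360310593136 239.40868105551715 0.16715215307614473
(0.0095, 0.046, 0) 348.40994397180646 217.15483136880314 0.20593590481180105
205 241 [ 0.0115 -0.0335 -0.0477] 0.15912172
205 250 [ 0.0115 -0.0311 -0.0591] 0.1481464
340 241 [ 0.0118  0.0316 -0.0484] 0.15847683
222 245 [ 0.0096 -0.0253 -0.0482] 0.1591936
225 250 [ 0.0066 -0.0241 -0.0471] 0.16093981
195 260 [ 0.0112 -0.0332 -0.0694] 0.13827583
222 300 [-0.0568 -0.038   0.0148] 0.23674306
```

```bash
python3 - <<'E'
from h import *
for f,cols in(('w3',(180,200,210,222,227,340,345,400)),('w4',(230,264,270,276,282,288,310))):
    z=np.load(f'pics/{f}.npz')
    _,X=cloud('wrist',f)
    R=Ro.from_euler('xyz',z['o'],degrees=True)
    for u in cols:
        print(f,u,[(v,*(R.inv().apply(X[v,u]-z['pos'])*1000).round(0).astype(int)) for v in(225,230,235,240,245,250,256,262,275,295,310,318,325,345) if np.isfinite(X[v,u,0])])
p,d=snap('top','t4')
E
```

```text
w3 180 [(225, np.int64(-43), np.int64(-105), np.int64(148)), (230, np.int64(-49), np.int64(-105), np.int64(148)), (235, np.int64(-55), np.int64(-106), np.int64(149)), (240, np.int64(-61), np.int64(-106), np.int64(149)), (245, np.int64(-67), np.int64(-107), np.int64(150)), (250, np.int64(-73), np.int64(-107), np.int64(149)), (256, np.int64(11), np.int64(-40), np.int64(-66)), (262, np.int64(33), np.int64(-24), np.int64(-119)), (275, np.int64(30), np.int64(-23), np.int64(-122)), (295, np.int64(14), np.int64(-29), np.int64(-104)), (310, np.int64(13), np.int64(-28), np.int64(-110)), (318, np.int64(11), np.int64(-28), np.int64(-111)), (325, np.int64(23), np.int64(-21), np.int64(-132)), (345, np.int64(26), np.int64(-18), np.int64(-143))]
w3 200 [(225, np.int64(0), np.int64(-50), np.int64(14)), (230, np.int64(-3), np.int64(-50), np.int64(13)), (235, np.int64(-7), np.int64(-51), np.int64(13)), (240, np.int64(11), np.int64(-36), np.int64(-46)), (245, np.int64(11), np.int64(-35), np.int64(-53)), (250, np.int64(11), np.int64(-34), np.int64(-58)), (256, np.int64(11), np.int64(-32), np.int64(-66))
[... 8872 characters left out ...]
(225, np.int64(-1), np.int64(24), np.int64(17)), (230, np.int64(39), np.int64(10), np.int64(-112)), (235, np.int64(39), np.int64(10), np.int64(-117)), (240, np.int64(39), np.int64(9), np.int64(-121)), (245, np.int64(39), np.int64(9), np.int64(-124)), (250, np.int64(39), np.int64(9), np.int64(-127)), (256, np.int64(38), np.int64(8), np.int64(-129)), (262, np.int64(37), np.int64(8), np.int64(-129)), (275, np.int64(34), np.int64(9), np.int64(-129)), (295, np.int64(29), np.int64(9), np.int64(-130)), (310, np.int64(26), np.int64(9), np.int64(-130)), (318, np.int64(24), np.int64(9), np.int64(-131)), (325, np.int64(23), np.int64(8), np.int64(-132)), (345, np.int64(26), np.int64(7), np.int64(-143))]
```

View pics/t4.png

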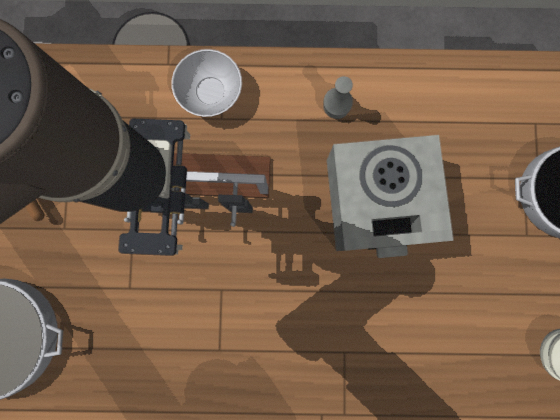

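>>> {"op": "apply_moves", "data": {"targets": [{"delta_pos": [0,0,-3],"rot": [0,0,0]},{"delta_pos": [0,0,-3],"rot": [0,0,0]},{"delta_pos": [0,0,-3],"rot": [0,0,0]},{"delta_pos": [0,0,-3],"rot": [0,0,0]},{"delta_pos": [0,0,-3],"rot": [0,0,0]},{"delta_pos": [0,0,-3],"rot": [0,0,0]},{"delta_pos": [0,0,-3],"rot": [0,0,0]},{"delta_pos": [0,0,-3],"rot": [0,0,0]}], "fingers": 5}}

```text
t: 4.4
tool_pos: [0.5732, 0.1957, 0.1898]
orientation: [180.0, -0.0, -91.5]
ft_force: [0.1, 0.4, -0.0]
finger_gap: 0.0469
```

```bash
python3 - <<'E'
from h import *
plan([.5735,.196,.122],-91.5)
E
```

```text
pos [0.5732 0.1957 0.1898] [ 1.7996e+02 -3.0000e-02 -9.1550e+01] t 4.4 F [ 0.1  0.4 -0. ] gap 0.046850904765038046
dpos cm [-0.04 -0.03  6.78] rot [ 0.0006 -0.0005 -0.0008]
```

>>> {"op": "apply_moves", "data": {"targets": [{"delta_pos": [0,0,2.5],"rot": [0,0,0]},{"delta_pos": [0,0,4],"rot": [0,0,0]},{"delta_pos": [0,0,4],"rot": [0,0,0]},{"delta_pos": [0,0,4],"rot": [0,0,0]}]}}

```text
t: 4.73
tool_pos: [0.573, 0.1954, 0.1497]
orientation: [179.9, -0.1, -91.5]
ft_force: [-0.3, 0.1, 0.9]
finger_gap: 0.0501
```

```bash
python3 - <<'E'
from h import *
p,_=snap('wrist','w5')
plan([.5735,.196,.122],-91.5)
cv2.imwrite('pics/w5c.png',cv2.resize(p[150:350,150:400],None,fx=3,fy=3)[:,:,::-1])
E
```

```text
pos [0.5738 0.1958 0.1508] [-1.7998e+02 -2.0000e-02 -9.1530e+01] t 4.7833 F [0.2 0.6 0.5] gap 0.04979585180569169
dpos cm [-0.02  0.03  2.88] rot [-0.0003 -0.0004 -0.0005]
```

View pics/w5c.png

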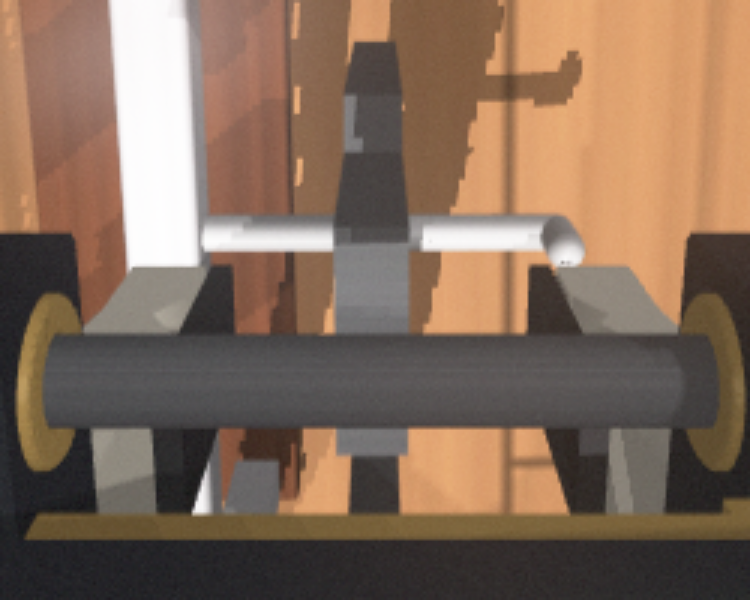

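>>> {"op": "apply_moves", "data": {"targets": [{"delta_pos": [0,-0.12,0.5],"rot": [0,0,0]},{"delta_pos": [0,-0.12,1],"rot": [0,0,0]},{"delta_pos": [0,-0.12,1.5],"rot": [0,0,0]},{"delta_pos": [0,-0.12,2],"rot": [0,0,0]},{"delta_pos": [0,-0.12,2.5],"rot": [0,0,0]},{"delta_pos": [0,-0.12,2.9],"rot": [0,0,0]},{"delta_pos": [0,-0.12,2.9],"rot": [0,0,0]},{"delta_pos": [0,-0.12,2.9],"rot": [0,0,0]}], "fingers": 3.2}}

```text
t: 5.45
tool_pos: [0.5745, 0.1956, 0.121]
orientation: [180.0, -0.0, -91.5]
ft_force: [-0.8, 0.6, 0.0]
finger_gap: 0.0322
```

```bash
python3 - <<'E'
from h import *
p,_=snap('wrist','w6')
plan([.5735,.196,.122],-91.5)
cv2.imwrite('pics/w6c.png',cv2.resize(p[150:350,150:400],None,fx=3,fy=3)[:,:,::-1])
E
```

```text
pos [0.5747 0.1958 0.1213] [-1.800e+02 -1.000e-02 -9.154e+01] t 5.5 F [ 0.2 -0.5  0.2] gap 0.032064283694820665
dpos cm [-0.02  0.12 -0.07] rot [-0.0001 -0.0001 -0.0008]
```

View pics/w6c.png

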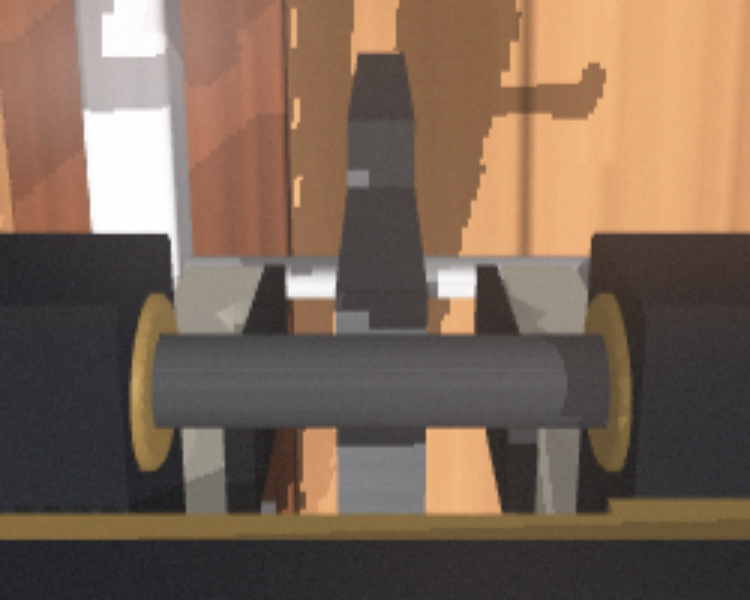

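Tab now clearly between the pads, centred at crop x≈381. Closing.

>>> {"op": "apply_moves", "data": {"targets": [{"delta_pos": [0,0,0],"rot": [0,0,0]},{"delta_pos": [0,0,0],"rot": [0,0,0]},{"delta_pos": [0,0,0],"rot": [0,0,0]},{"delta_pos": [0,0,0],"rot": [0,0,0]},{"delta_pos": [0,0,0],"rot": [0,0,0]},{"delta_pos": [0,0,0],"rot": [0,0,0]},{"delta_pos": [0,0,0],"rot": [0,0,0]},{"delta_pos": [0,0,0],"rot": [0,0,0]}], "fingers": 0}}

```text
t: 6.17
tool_pos: [0.5746, 0.1958, 0.1215]
orientation: [-180.0, 0.0, -91.5]
ft_force: [-0.4, -0.2, 1.2]
finger_gap: 0.0118
```

>>> {"op": "apply_moves", "data": {"targets": [{"delta_pos": [0,0,-0.5],"rot": [0,0,0]},{"delta_pos": [0,0,-1],"rot": [0,0,0]},{"delta_pos": [0,0,-1.5],"rot": [0,0,0]},{"delta_pos": [0,0,-2.1],"rot": [0,0,0]},{"delta_pos": [0,0,-2.1],"rot": [0,0,0]},{"delta_pos": [0,0,-2.1],"rot": [0,0,0]},{"delta_pos": [0,0,-2.1],"rot": [0,0,0]}]}}

```text
t: 6.75
tool_pos: [0.5744, 0.1957, 0.1421]
orientation: [180.0, 0.0, -91.6]
ft_force: [0.8, -0.4, -5.8]
finger_gap: 0.0117
```

```bash
python3 - <<'E'
from h import *
p,_=snap('wrist','w7')
plan([.5745,.196,.1425],-91.5)
cv2.imwrite('pics/w7c.png',cv2.resize(p[150:350,150:400],None,fx=3,fy=3)[:,:,::-1])
p,_=snap('side','s7')
E
```

```text
pos [0.5743 0.1956 0.142 ] [ 1.7997e+02 -1.0000e-02 -9.1560e+01] t 6.8 F [ 0.4 -0.4 -5.5] gap 0.011813010181701077
dpos cm [-0.04 -0.02 -0.05] rot [ 0.0005 -0.0001 -0.001 ]
```

View pics/w7c.png

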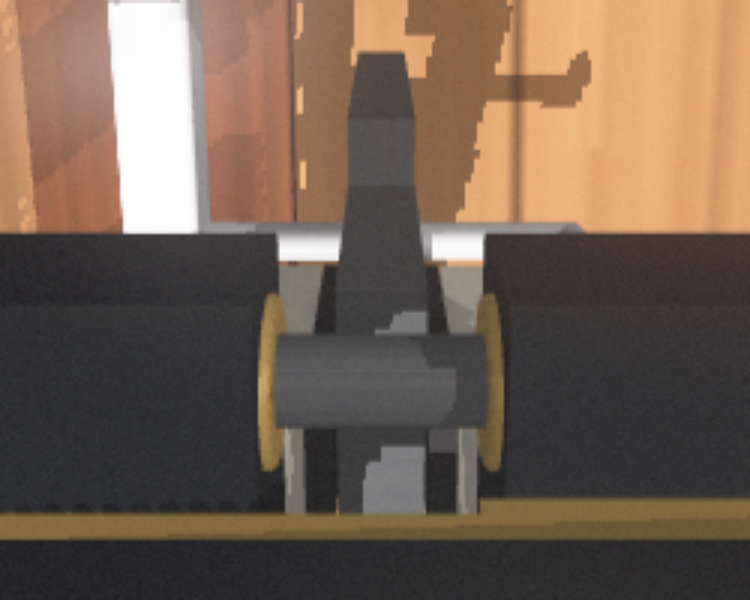

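View pics/s7.png

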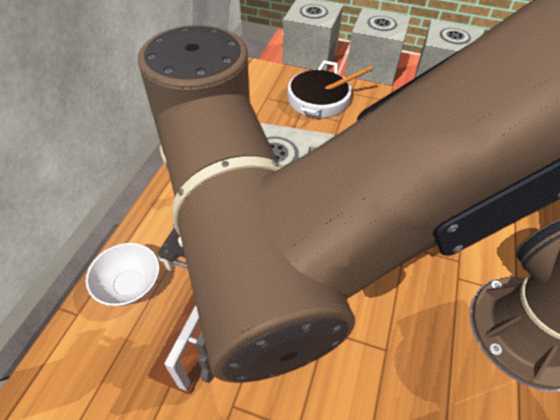

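>>> {"op": "apply_moves", "data": {"targets": [{"delta_pos": [0,0.8,0],"rot": [0,0,0]},{"delta_pos": [0,2.2,0],"rot": [0,0,0]},{"delta_pos": [0,3.6,0],"rot": [0,0,0]},{"delta_pos": [0,5,0],"rot": [0,0,0]},{"delta_pos": [0,6.4,0],"rot": [0,0,0]},{"delta_pos": [0,7.8,0],"rot": [0,0,0]},{"delta_pos": [0,9,0],"rot": [0,0,0]},{"delta_pos": [0,9,0],"rot": [0,0,0]}]}}

```text
t: 7.52
tool_pos: [0.4822, 0.1978, 0.1423]
orientation: [179.9, 0.0, -91.5]
ft_force: [-0.9, -0.6, -5.8]
finger_gap: 0.0118
```

```bash
python3 - <<'E'
from h import *
p,_=snap('wrist','w8')
plan([.50,.196,.24],-91.5)
E
```

```text
pos [0.4835 0.1982 0.1426] [-1.7999e+02  2.0000e-02 -9.1490e+01] t 7.5667 F [ 0.3  0.4 -5. ] gap 0.01188515158378542
dpos cm [ 0.17 -1.66 -9.74] rot [-0.0002  0.0004  0.0002]
```

View pics/w8.png

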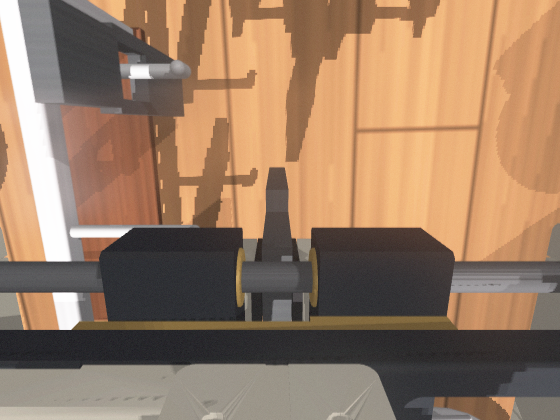

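>>> {"op": "apply_moves", "data": {"targets": [{"delta_pos": [0,0,-1.5],"rot": [0,0,0]},{"delta_pos": [0,0,-4],"rot": [0,0,0]},{"delta_pos": [0,0,-7],"rot": [0,0,0]},{"delta_pos": [0,0,-10],"rot": [0,0,0]},{"delta_pos": [0,0,-12],"rot": [0,0,0]},{"delta_pos": [0,0,-12],"rot": [0,0,0]}]}}

```text
t: 8.07
tool_pos: [0.4873, 0.1993, 0.2675]
orientation: [-179.6, 0.2, -91.5]
ft_force: [1.3, 0.7, -4.2]
finger_gap: 0.0118
```

```bash
python3 - <<'E'
from h import *
plan([.5364,-.197,.26],-83.85)
E
```

```text
pos [0.4873 0.1993 0.2675] [-179.59    0.24  -91.53] t 8.0667 F [ 1.3  0.7 -4.2] gap 0.011791048553529406
dpos cm [39.49 -5.96  0.62] rot [-0.0075  0.0038 -0.134 ]
```

>>> {"op": "apply_moves", "data": {"targets": [{"delta_pos": [2,-0.3,0],"rot": [0,0,-0.01]},{"delta_pos": [4.5,-0.7,0],"rot": [0,0,-0.02]},{"delta_pos": [7.5,-1.1,0],"rot": [0,0,-0.03]},{"delta_pos": [10.5,-1.6,0],"rot": [0,0,-0.04]},{"delta_pos": [13.5,-2.0,0],"rot": [0,0,-0.05]},{"delta_pos": [16.5,-2.5,0],"rot": [0,0,-0.06]},{"delta_pos": [19,-2.9,0],"rot": [0,0,-0.065]},{"delta_pos": [20,-3,0],"rot": [0,0,-0.07]}]}}

```text
t: 8.73
tool_pos: [0.509, -0.0054, 0.2612]
orientation: [179.9, -0.1, -87.6]
ft_force: [0.8, -0.1, -4.6]
finger_gap: 0.0118
```

```bash
python3 - <<'E'
from h import *
plan([.5364,-.197,.26],-83.85)
E
```

```text
pos [ 0.509  -0.0054  0.2612] [ 1.7992e+02 -5.0000e-02 -8.7630e+01] t 8.7333 F [ 0.8 -0.1 -4.6] gap 0.011759747424116675
dpos cm [19.26 -1.95  0.13] rot [ 0.0015 -0.0009 -0.066 ]
```

>>> {"op": "apply_moves", "data": {"targets": [{"delta_pos": [2.5,-0.3,0],"rot": [0,0,-0.01]},{"delta_pos": [5.5,-0.6,0],"rot": [0,0,-0.02]},{"delta_pos": [8.5,-0.9,0],"rot": [0,0,-0.03]},{"delta_pos": [11.5,-1.2,0],"rot": [0,0,-0.04]},{"delta_pos": [14.5,-1.5,0],"rot": [0,0,-0.05]},{"delta_pos": [17,-1.8,0],"rot": [0,0,-0.06]},{"delta_pos": [19,-1.95,0],"rot": [0,0,-0.066]},{"delta_pos": [19,-1.95,0],"rot": [0,0,-0.066]}]}}

```text
t: 9.4
tool_pos: [0.5367, -0.1948, 0.2605]
orientation: [179.9, -0.0, -83.9]
ft_force: [0.6, 0.5, -4.5]
finger_gap: 0.0121
```

>>> {"op": "apply_moves", "data": {"targets": [{"delta_pos": [0,0,0],"rot": [0,0,0]},{"delta_pos": [0,0,0],"rot": [0,0,0]}]}}

```text
t: 9.57
tool_pos: [0.5365, -0.1915, 0.2612]
orientation: [179.9, 0.0, -83.8]
ft_force: [0.4, 0.4, -5.4]
finger_gap: 0.0121
```

```bash
python3 - <<'E'
from h import *
snap('top','t9');snap('side','s9');snap('wrist','w9')
plan([.5364,-.197,.26],-83.85)
E
```

```text
pos [ 0.5368 -0.1909  0.2621] [ 1.800e+02  1.000e-02 -8.371e+01] t 9.7167 F [-0.3  0.1 -5.7] gap 0.011330536469981459
dpos cm [0.61 0.11 0.21] rot [0.0001 0.0002 0.0025]
```

View pics/t9.png

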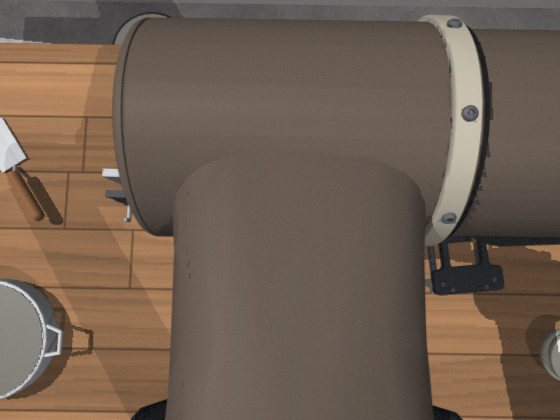

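View pics/s9.png

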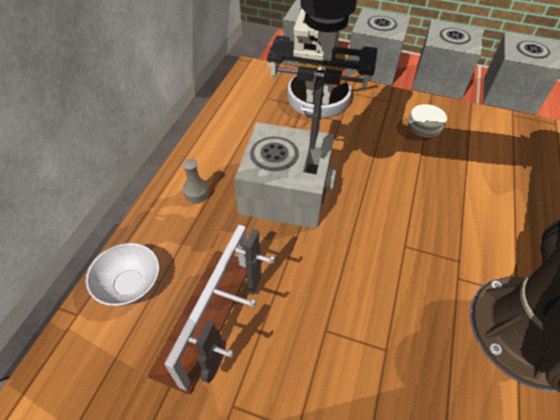

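View pics/w9.png

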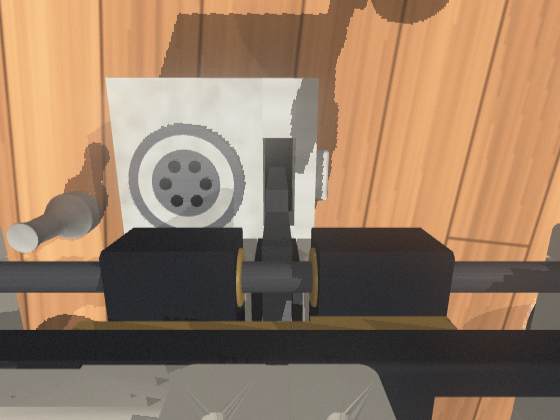

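```bash
python3 - <<'E'
from h import *
P,X=cloud('side','s9');g=P.astype(int)
m=(abs(X[...,0]-.536)<.03)&(abs(X[...,1]+.192)<.05)&(X[...,2]>.15)&(X[...,2]<.36)&(g.max(2)<110)
Q=X[m]
for zl in np.arange(.18,.34,.015):
    q=Q[(Q[:,2]>zl)&(Q[:,2]<=zl+.015)]
    if len(q)>3:print('z%.3f n%d y %.3f..%.3f x %.3f..%.3f'%(zl,len(q),*np.percentile(q[:,1],[2,98]),*np.percentile(q[:,0],[2,98])))
print('zmin',np.percentile(Q[:,2],[0.5,1,2]))
for u,v in[(258,134),(263,132),(278,132),(293,132),(299,137),(299,160),(258,160)]:print(u,v,w('wrist','w9',u,v).round(4))
p=np.load('pics/w9.npz')['p'];cv2.imwrite('pics/w9c.png',cv2.resize(p[110:250,230:330],None,fx=5,fy=4,interpolation=cv2.INTER_CUBIC)[:,:,::-1])
p=np.load('pics/s9.npz')['p'];cv2.imwrite('pics/s9c.png',cv2.resize(p[40:220,230:390],None,fx=3.3,fy=3.3,interpolation=cv2.INTER_CUBIC)[:,:,::-1])
E
```

```text
z0.195 n20 y -0.160..-0.155 x 0.529..0.540
z0.210 n38 y -0.198..-0.155 x 0.528..0.539
z0.225 n42 y -0.206..-0.156 x 0.528..0.540
z0.240 n51 y -0.212..-0.155 x 0.528..0.538
z0.255 n43 y -0.209..-0.155 x 0.528..0.539
z0.270 n43 y -0.177..-0.155 x 0.528..0.539
z0.285 n63 y -0.185..-0.156 x 0.529..0.540
z0.300 n57 y -0.181..-0.168 x 0.528..0.546
z0.315 n64 y -0.187..-0.168 x 0.518..0.548
z0.330 n175 y -0.207..-0.168 x 0.512..0.560
zmin [0.20090958 0.20239489 0.20580091]
258 134 [ 0.5594 -0.2439  0.1303]
263 132 [ 0.5547 -0.2464  0.1304]
278 132 [ 0.5402 -0.2479  0.1293]
293 132 [ 0.5256 -0.2495  0.1289]
299 137 [ 0.5193 -0.2455  0.1304]
299 160 [ 0.5164 -0.2232  0.1299]
258 160 [ 0.5569 -0.2188  0.1306]
```

View pics/w9c.png

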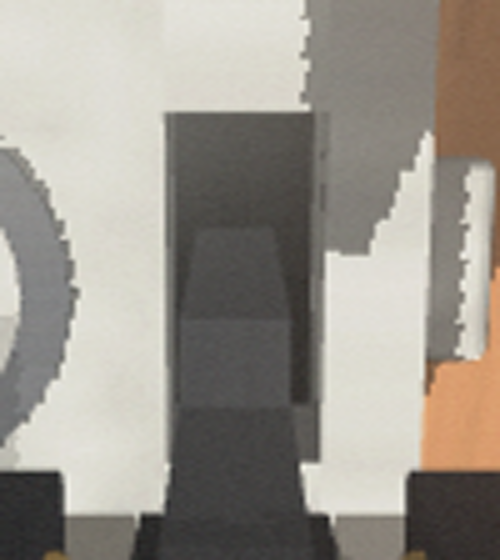

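View pics/s9c.png

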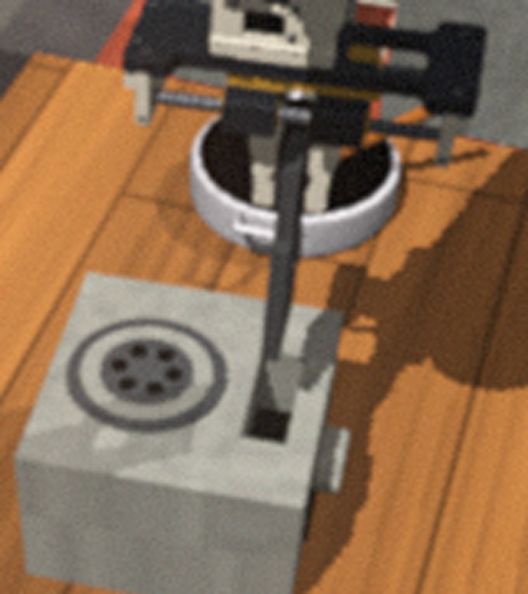

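>>> {"op": "apply_moves", "data": {"targets": [{"delta_pos": [0.9,0.2,0],"rot": [0,0,0]},{"delta_pos": [0.9,0.2,1.5],"rot": [0,0,0]},{"delta_pos": [0.9,0.2,3],"rot": [0,0,0]},{"delta_pos": [0.9,0.2,4.5],"rot": [0,0,0]},{"delta_pos": [0.9,0.2,5.5],"rot": [0,0,0]},{"delta_pos": [0.9,0.2,5.7],"rot": [0,0,0]},{"delta_pos": [0.9,0.2,5.7],"rot": [0,0,0]},{"delta_pos": [0.9,0.2,5.7],"rot": [0,0,0]}]}}

```text
t: 10.38
tool_pos: [0.5364, -0.2008, 0.2061]
orientation: [-179.9, -0.0, -83.7]
ft_force: [0.5, 0.5, -5.0]
finger_gap: 0.0123
```

```bash
python3 - <<'E'
from h import *
p2,_=snap('side','s10');p,_=snap('wrist','w10')
plan([.5358,-.2000,.132],-83.85)
P,X=cloud('side','s10');g=P.astype(int)
m=(abs(X[...,0]-.536)<.02)&(abs(X[...,1]+.195)<.05)&(X[...,2]>.135)&(X[...,2]<.36)&(g.max(2)<110)
Q=X[m]
for zl in np.arange(.135,.23,.015):
    q=Q[(Q[:,2]>zl)&(Q[:,2]<=zl+.015)]
    if len(q)>3:print('z%.3f n%d y %.3f..%.3f x %.3f..%.3f'%(zl,len(q),*np.percentile(q[:,1],[2,98]),*np.percentile(q[:,0],[2,98])))
cv2.imwrite('pics/w10c.png',cv2.resize(p[110:250,230:330],None,fx=5,fy=4,interpolation=cv2.INTER_CUBIC)[:,:,::-1])
cv2.imwrite('pics/s10c.png',cv2.resize(p2[40:220,230:390],None,fx=3.3,fy=3.3,interpolation=cv2.INTER_CUBIC)[:,:,::-1])
E
```

```text
pos [ 0.5365 -0.2008  0.2064] [-1.799e+02 -3.000e-02 -8.374e+01] t 10.4833 F [ 0.4 -0.8 -4.9] gap 0.012083484877288298
dpos cm [-0.09  0.08  7.44] rot [-0.0017 -0.0005  0.002 ]
z0.135 n16 y -0.228..-0.166 x 0.529..0.538
z0.150 n35 y -0.220..-0.165 x 0.527..0.539
z0.165 n34 y -0.205..-0.165 x 0.528..0.539
z0.180 n40 y -0.214..-0.165 x 0.528..0.539
z0.195 n36 y -0.215..-0.166 x 0.528..0.539
z0.210 n35 y -0.213..-0.165 x 0.528..0.539
z0.225 n55 y -0.198..-0.165 x 0.528..0.539
```

View pics/w10c.png

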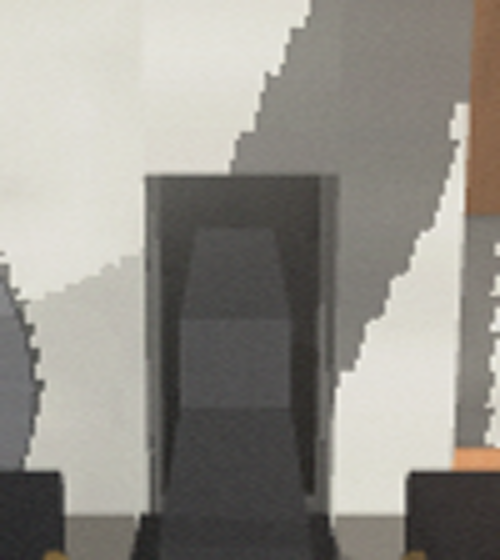

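View pics/s10c.png

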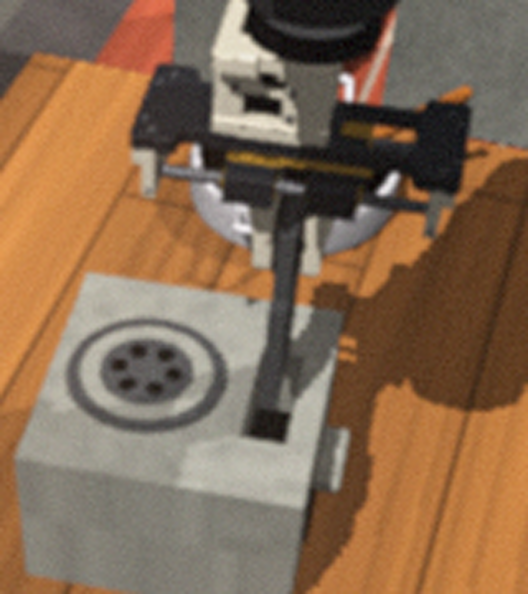

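>>> {"op": "apply_moves", "data": {"targets": [{"delta_pos": [0,0,0.7],"rot": [0,0,0]},{"delta_pos": [0,0,1.6],"rot": [0,0,0]},{"delta_pos": [0,0,2.5],"rot": [0,0,0]},{"delta_pos": [0,0,3.4],"rot": [0,0,0]},{"delta_pos": [0,0,4.3],"rot": [0,0,0]},{"delta_pos": [0,0,5.2],"rot": [0,0,0]},{"delta_pos": [0,0,6],"rot": [0,0,0]},{"delta_pos": [0,0,6.5],"rot": [0,0,0]}]}}

```text
t: 11.15
tool_pos: [0.5353, -0.2006, 0.1387]
orientation: [179.9, 0.0, -83.8]
ft_force: [-0.4, -0.5, -5.7]
finger_gap: 0.012
```

>>> {"op": "apply_moves", "data": {"targets": [{"delta_pos": [0,0,0],"rot": [0,0,0]},{"delta_pos": [0,0,0],"rot": [0,0,0]}]}}

```text
t: 11.32
tool_pos: [0.5358, -0.2008, 0.1401]
orientation: [180.0, -0.0, -83.8]
ft_force: [-0.0, 0.2, -4.8]
finger_gap: 0.0116
```

>>> {"op": "apply_moves", "data": {"targets": [{"delta_pos": [0,0,0.15],"rot": [0,0,0]},{"delta_pos": [0,0,0.3],"rot": [0,0,0]},{"delta_pos": [0,0,0.45],"rot": [0,0,0]},{"delta_pos": [0,0,0.6],"rot": [0,0,0]},{"delta_pos": [0,0,0.6],"rot": [0,0,0]}]}}

```text
t: 11.73
tool_pos: [0.5357, -0.2006, 0.134]
orientation: [180.0, 0.0, -83.8]
ft_force: [0.1, -0.7, -5.8]
finger_gap: 0.0115
```

>>> {"op": "apply_moves", "data": {"targets": [{"delta_pos": [0,0,0.1],"rot": [0,0,0]},{"delta_pos": [0,0,0.15],"rot": [0,0,0]},{"delta_pos": [0,0,0.15],"rot": [0,0,0]}]}}

```text
t: 11.98
tool_pos: [0.5359, -0.2008, 0.1328]
orientation: [-180.0, -0.0, -83.8]
ft_force: [-0.0, 0.3, -4.9]
finger_gap: 0.0117
```

>>> {"op": "apply_moves", "data": {"targets": [{"delta_pos": [0,0,0.1],"rot": [0,0,0]},{"delta_pos": [0,0,0.1],"rot": [0,0,0]},{"delta_pos": [0,0,0.1],"rot": [0,0,0]}]}}

```text
t: 12.23
tool_pos: [0.5361, -0.2009, 0.1327]
orientation: [-180.0, -0.0, -83.7]
ft_force: [-2.1, 1.4, 4.0]
finger_gap: 0.0121
```

>>> {"op": "apply_moves", "data": {"targets": [{"delta_pos": [0,0,0.1],"rot": [0,0,0]},{"delta_pos": [0,0,0.1],"rot": [0,0,0]},{"delta_pos": [0,0,0.1],"rot": [0,0,0]}]}}

```text
t: 12.48
tool_pos: [0.5362, -0.201, 0.1327]
orientation: [-179.9, -0.1, -83.7]
ft_force: [-4.4, 2.6, 12.8]
finger_gap: 0.0122
```

>>> {"op": "apply_moves", "data": {"targets": [{"delta_pos": [0,0,-0.1],"rot": [0,0,0]},{"delta_pos": [0,0,-0.13],"rot": [0,0,0]},{"delta_pos": [0,0,-0.13],"rot": [0,0,0]}]}}

```text
t: 12.73
tool_pos: [0.5362, -0.2009, 0.1327]
orientation: [-180.0, -0.0, -83.7]
ft_force: [-2.3, 0.1, 5.2]
finger_gap: 0.0115
```

```bash
python3 - <<'E'
from h import *
p2,_=snap('side','s11');p,_=snap('wrist','w11')
plan([.5358,-.2000,.132],-83.85)
cv2.imwrite('pics/w11c.png',cv2.resize(p[110:250,230:330],None,fx=5,fy=4,interpolation=cv2.INTER_CUBIC)[:,:,::-1])
cv2.imwrite('pics/s11c.png',cv2.resize(p2[40:220,230:390],None,fx=3.3,fy=3.3,interpolation=cv2.INTER_CUBIC)[:,:,::-1])
E
```

```text
pos [ 0.5362 -0.2009  0.1327] [-1.7996e+02 -3.0000e-02 -8.3740e+01] t 12.8333 F [-2.7  0.7  6. ] gap 0.011991766875391632
dpos cm [-0.1   0.02  0.07] rot [-0.0007 -0.0006  0.0019]
```

View pics/w11c.png

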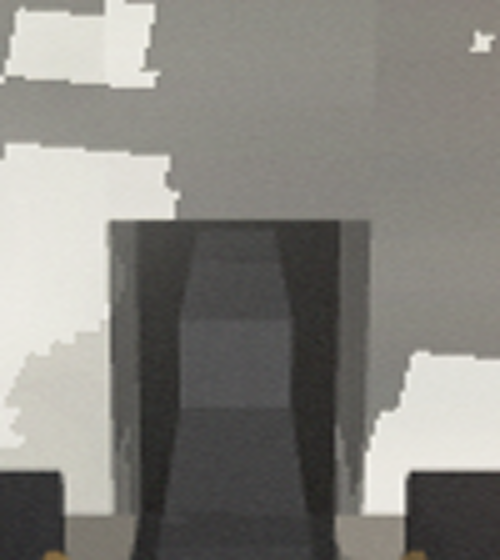

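View pics/s11c.png

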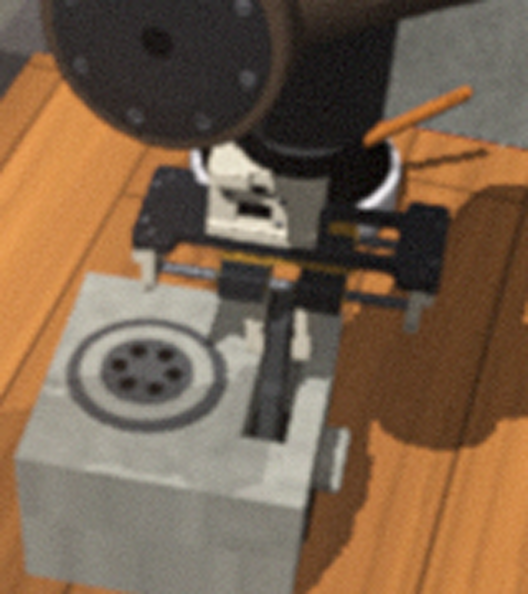

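>>> {"op": "apply_moves", "data": {"targets": [{"delta_pos": [0,0,-0.06],"rot": [0,0,0]},{"delta_pos": [0,0,-0.08],"rot": [0,0,0]},{"delta_pos": [0,0,-0.08],"rot": [0,0,0]}]}}

```text
t: 13.08
tool_pos: [0.5361, -0.2008, 0.1327]
orientation: [-180.0, -0.0, -83.8]
ft_force: [-0.9, -1.8, 1.0]
finger_gap: 0.0121
```

>>> {"op": "apply_moves", "data": {"targets": [{"delta_pos": [0,0,0],"rot": [0,0,0]},{"delta_pos": [0,0,0],"rot": [0,0,0]},{"delta_pos": [0,0,0],"rot": [0,0,0]},{"delta_pos": [0,0,0],"rot": [0,0,0]},{"delta_pos": [0,0,0],"rot": [0,0,0]},{"delta_pos": [0,0,0],"rot": [0,0,0]},{"delta_pos": [0,0,0],"rot": [0,0,0]},{"delta_pos": [0,0,0],"rot": [0,0,0]}], "fingers": 5}}

```text
t: 13.75
tool_pos: [0.5359, -0.2007, 0.1329]
orientation: [-180.0, -0.0, -83.8]
ft_force: [-0.6, 0.4, 0.3]
finger_gap: 0.0499
```

```bash
python3 - <<'E'
from h import *
p,_=snap('wrist','w12')
plan([.5358,-.2000,.132],-83.85)
cv2.imwrite('pics/w12c.png',cv2.resize(p[110:350,150:400],None,fx=3,fy=2.4)[:,:,::-1])
E
```

```text
pos [ 0.5359 -0.2007  0.1329] [-180.      0.    -83.75] t 13.8 F [ 0.2  0.  -0.8] gap 0.049706177010682216
dpos cm [-0.07 -0.    0.09] rot [-0.      0.      0.0017]
```

View pics/w12c.png

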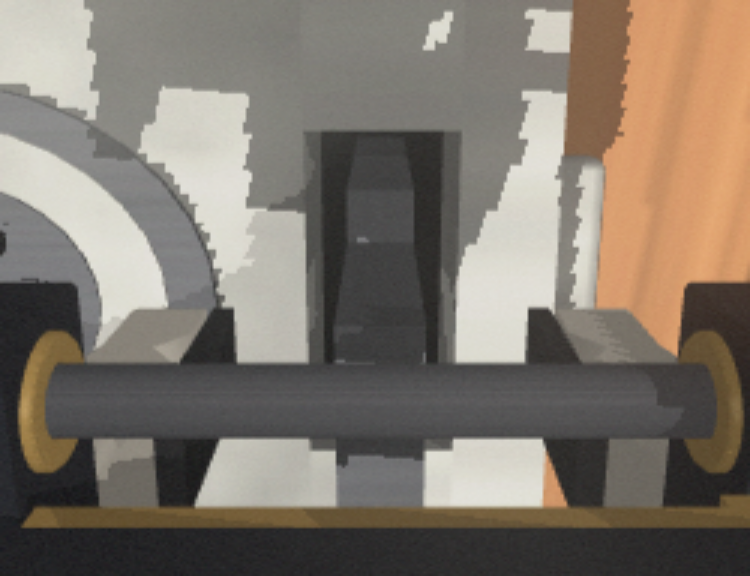

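Released, standing upright in the slot. Retreat straight up, then look again.

>>> {"op": "apply_moves", "data": {"targets": [{"delta_pos": [0,0,-1],"rot": [0,0,0]},{"delta_pos": [0,0,-3],"rot": [0,0,0]},{"delta_pos": [0,0,-6],"rot": [0,0,0]},{"delta_pos": [0,0,-9],"rot": [0,0,0]},{"delta_pos": [0,0,-12],"rot": [0,0,0]},{"delta_pos": [0,0,-15],"rot": [0,0,0]},{"delta_pos": [0,0,-15],"rot": [0,0,0]},{"delta_pos": [0,0,-15],"rot": [0,0,0]}]}}

```text
t: 14.47
tool_pos: [0.5368, -0.2009, 0.2858]
orientation: [-179.7, -0.1, -83.8]
ft_force: [0.1, 0.7, 0.6]
finger_gap: 0.0496
```

>>> {"op": "apply_moves", "data": {"targets": [{"delta_pos": [0,0,0],"rot": [0,0,0]},{"delta_pos": [0,0,0],"rot": [0,0,0]},{"delta_pos": [0,0,0],"rot": [0,0,0]},{"delta_pos": [0,0,0],"rot": [0,0,0]}]}}

```text
t: 14.8
tool_pos: [0.5354, -0.2007, 0.282]
orientation: [179.9, 0.0, -83.8]
ft_force: [0.6, -0.2, -0.5]
finger_gap: 0.0502
```

```bash
python3 - <<'E'
from h import *
p2,_=snap('side','s13');p,_=snap('wrist','w13')
P,X=cloud('side','s13');g=P.astype(int)
m=(abs(X[...,0]-.536)<.02)&(abs(X[...,1]+.197)<.045)&(X[...,2]>.14)&(X[...,2]<.24)&(g.max(2)<110)
Q=X[m]
for zl in np.arange(.14,.23,.015):
    q=Q[(Q[:,2]>zl)&(Q[:,2]<=zl+.015)]
    if len(q)>3:print('z%.3f n%d y %.3f..%.3f x %.3f..%.3f'%(zl,len(q),*np.percentile(q[:,1],[2,98]),*np.percentile(q[:,0],[2,98])))
print('ztop',np.percentile(Q[:,2],[97,99]),ctrl.observe()['ft_force'],ctrl.observe()['tool_pos'])
cv2.imwrite('pics/s13c.png',cv2.resize(p2[60:390,150:370],None,fx=2.2,fy=1.8,interpolation=cv2.INTER_CUBIC)[:,:,::-1])
E
```

```text
z0.140 n31 y -0.222..-0.165 x 0.528..0.538
z0.155 n51 y -0.208..-0.167 x 0.528..0.540
z0.170 n29 y -0.198..-0.177 x 0.529..0.539
z0.185 n33 y -0.197..-0.177 x 0.529..0.540
z0.200 n78 y -0.216..-0.178 x 0.529..0.542
ztop [0.21107227 0.21221908] [-0.21458883  0.33487332  0.28702658] [ 0.53563862 -0.20068299  0.2822913 ]
```

View pics/s13c.png

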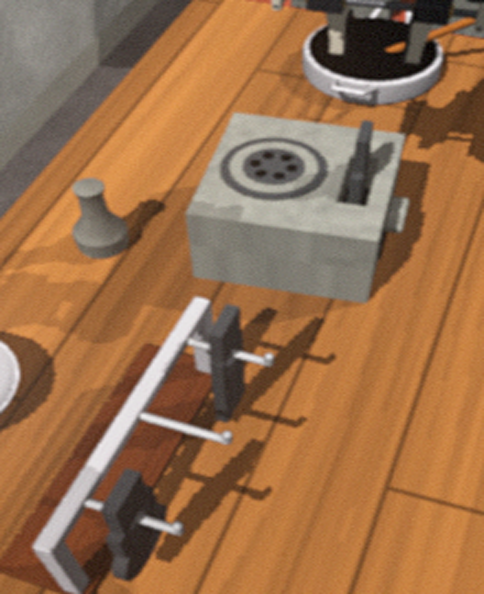

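View pics/w13.png

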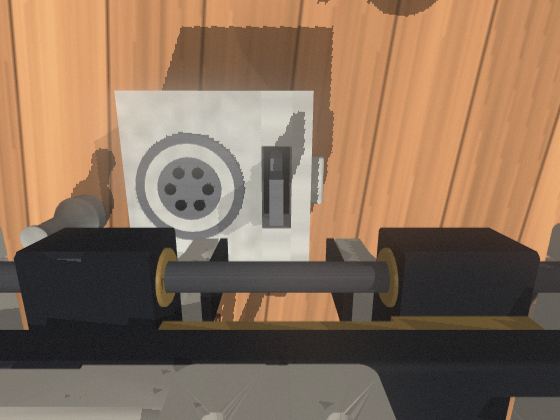

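```bash
python3 -c "
from bench import ctrl
print(ctrl.finish_job())"
```

```text
the job is handed in; nothing more can be done
None
```

The square-bladed shutter is off its peg and standing upright, tab up, on the bottom of the stove's slot, and I handed the job in at about 14.9 s. I raised it about 21 mm, slid it about 90 mm along the peg, carried it over and lowered it until it touched the bottom. I then eased off the load, let go and backed straight up.

**Last checks:**
- The tab's top measured z ≈ 0.211 m; it should be 0.210 m when resting on the bottom.
- The plate is vertical to within 1–2 mm, at y ≈ -0.197, against a slot centre of about -0.197.
- The round and long dampers still hang on the rack.
- The gripper is clear of everything, and the wrist force reads about 0 N.

**What disagreed or went wrong:**
- **Missed first grasp:** the real fingertips end about 40 mm short of the reported TCP. My first closing therefore shut on air just above the tab (gap 1 mm, no force). I saw this in the wrist picture and depth, went 40 mm lower, and the second grasp held at 12 mm.
- **Extra press:** at touchdown the force went from about -5 N to +13 N. I backed off to about +1 N before opening.

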